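Clamp an offcut by spinning down a wing nut

ROBOT

A 7-joint arm with a two-finger parallel gripper is mounted at the origin on a cart in front of the work surface, level with it; the furniture and walls round the work are solid. World frame = base frame: x ahead of the robot, y to its left, z up, the work surface at z = 0. Lengths are in m, angles in rad, forces in N, time in s.
With the tool pointing down it reaches from about 0.35 to 0.9 m from the base axis. Payload 8.1 kg.
Tool frame: the origin (TCP) lies midway between the tips of the shut fingers; the grasp point (between the pads) lies 19 mm behind it; z points along the fingers, y is the line along which they close (so a half turn about z gives the same grasp; the last joint's range is limited). The gripper opens to 92 mm and grips with 3 to 60 N. Pads are 19 mm wide; open, the fingers measure 130 mm over their backs; the gripper's body (75 mm by 190 mm) begins 47 mm behind the grasp point.
Start: joints at [-1.377, 0.434, 0.025, 1.573, -0.012, 1.134, -0.075], TCP at [0.183, 0.598, 0.227] pointing down, gripper open.
Joint ranges: [-2.62, 2.62], [-0.44, 2.09], [-1.27, 1.32], [0.08, 2.57], [-1.32, 4.46], [0.12, 2], [-2.74, 2.74]. Speed limits (rad/s): [2.22, 2.22, 3.01, 3.01, 3.14, 3.14, 3.14].

INTERFACE

Orientations are given as a rotation vector (axis times angle).
In Python, from cell import arm gives the robot as it stands.
- The arm moves only by the tool send_rows, never from a script. Its argument "increments" is a list of rows, each a list of 3 entries, a list of its own where there are three numbers: the finger opening in cm, from 0 to 9.18, then the shift along the tool's x, y, z in cm, then the turn, a rotation vector about the tool's x, y, z in rad. A call has 1 to 5 rows; each row shifts and turns the commanded pose from where the row before left it, along the tool's axes as they then stand; what a row does not reach is not made up. A row lasts 1/10 s, in which the tool goes at most 50 mm and 8.59 degrees, less where a joint would pass 70% of its speed; a pose out of reach is approached as far as the arm can. A call is refused whole if a number of a shift passes 5 or a number of a turn 0.15, either way. A call with a gripper value outside its range is refused whole. The fingers move at their own pace and stop on an object; "force" is the grip in N (left out, the last holds). Time passes only in rows, so rows that do not move let the fingers close. It gives the time, the measured TCP pose, the force, the opening and the grip force at its end, in the units of the state.
- arm.observe(): the state, without advancing time (a new reading comes with each control period).
- arm.get_image(name): name is "scene" or "top" or "wrist"; returns the picture (480x640x3 uint8, red, green, blue); there is no depth.
- arm.camera_params(name): a dict with "camera_matrix" (3x3 intrinsics, pixels), "R" (3x3) and "t" (3): a world point X has camera coordinates R X + t. Camera axes: x right, y down, z forward; pixel columns grow to the right and rows downward; lengths in m; the calibration is good to about 2 mm. A picture is of the moment at which its call begins: read the wrist's pose just before it. camera_params takes no time and is no camera call; for the wrist camera it gives the pose at the moment of the call.
- arm.sign_off(): hands the job in; it is judged then, once.
The state is a dict: "clock": time; "joints": joint angles; "dq": joint speeds; "joint_efforts": joint torques, N m; "position": TCP position; "ee_rot": TCP orientation; "force": force on the tool from outside, world axes, zero at the start; "ft_torque": the same for the moment, N m; "width": opening from 0.0 (shut) to 1.0 (fully open); "gripper_force": force on a finger pad.
Only numpy, scipy, OpenCV 4.12 (cv2) and the standard library are available. Lean on these libraries where they do the work, as an engineer would, in place of code of your own. Each camera call takes 0.05 s, during which the arm holds its last target. There are 200 camera calls.

TASK

Clamp the wooden block that lies loose in the clamping jig, with fingertip pushes alone: push the block along the jig until its end is square against the stop under the clamp arm, then spin the wing nut clockwise (seen from above) by pushing its wings round, stroke after stroke, until it comes to its hard stop and the arm clamps the block. Grip and lift nothing, neither nut nor block, and leave the things around the jig where they are.

Things in the scene. Friction and masses are not known exactly. Their poses are not given: they have to be found in the camera images.
- jig: Fixed plywood clamping jig, right of the saw's rip fence. Origin: on its upright stud's axis, on the worktop; z up. Base plate 15 mm thick, x -50 to +60, y -175 to +55 mm. A wooden fence runs the length of its far side: face at x = +42 mm, 18 mm thick, top 48 mm above the worktop, but 92 mm beside the nut (y -30 to +55). Stud: 10 mm rod, top 108 mm up.
- stop_face (a point): Middle of the face of the jig's end stop for the block, a low wooden strip across the base: at jig x +13, y -22 mm, 30 mm above the worktop; axes as the jig's. The face looks to jig -y, 50 mm wide (jig x -12 to +38), top 45 mm above the worktop.
- workpiece: Loose wooden block lying on the jig's base beside the fence, 62 (x) x 90 (y) x 38 mm high, about 0.11 kg. Origin: centre of its underside, 15 mm above the worktop; axes nearly as the jig's. Starts 25 to 45 mm short of the stop, 2 to 5 mm off the fence. Push its free end in jig +y; home, its centre is at jig y = -67 mm.
- clamp_arm: Flat aluminium arm on the stud, jig x -16 to +16, y -60 to +50 mm, 10 mm thick; its toe reaches in -y over the block's place. Origin: stud axis at its underside. It cannot turn; it sinks 0.75 mm per rad of the wing nut, from 5.9 mm above the block (nut at 0) to pressing on it (tight).
- wing_nut (a joint): Angle of the wing nut, rad: 0 loosest, grows clockwise seen from above, hard stop (tight) at 8.5. Starts between 0 and 1.5. Turns against light friction (about 0.04 N m) and stays where it is left.
- nut_top (a point): On the wing nut's axis, level with its wing tops; turns and sinks with it. x points along one wing, the other is opposite; z up. Wings: upright steel plates 7 mm thick (9 at the rounded end), reaching 38 mm from the axis and 24 mm down; hub radius 12 mm. The arm's top lies 33 mm below this point, which is 102 mm above the worktop at 0 rad, 95 mm when tight.
- sanding_block: Bystander: loose cork sanding block 65 x 116 x 37 mm beyond the jig. Origin: centre of its underside.
- tape_measure: Bystander: loose tape measure 38 x 84 x 68 mm to the right of the jig. Origin: centre of its underside.
- wax_tin: Bystander: loose round tin, 95 mm across, 33 mm high, beyond the jig. Origin: centre of its underside.
Things that resemble listed ones, but are neither listed nor needed, are in the scene too. What is shaped like the workpiece but black is not meant.

How it is judged:
On the way, in this order (a step that is already met when the one before it is completed fails the run):
1. the block is against the stop, the wing nut not yet tightened (y of workpiece in the frame of jig above -0.072 m and angle between the y axis of workpiece and the y axis of jig, either way round below 0.15 rad and value of joint wing_nut below 4 rad), for 0.2 s.
2. the wing nut is spun down tight (value of joint wing_nut above 8.2 rad), for 0.1 s.
At the end, for the whole second after the job is handed in: The wing nut is tight (joint above 8.2 of 8.5 rad), the block lies with its end within 5 mm of the stop and square to it within 0.15 rad, at rest, and the clamp arm presses on it with more than 2 N (value of joint wing_nut above 8.2 rad and y of workpiece in the frame of jig above -0.072 m and angle between the y axis of workpiece and the y axis of jig, either way round below 0.15 rad and contact force between clamp_arm and workpiece above 2 N and linear speed of workpiece below 0.01 m/s); the robot touches nothing.
It fails at once if the block is gripped (the grasp point between the pads enters the block) (z of the grasp point in the frame of workpiece between -0.01 and 0.045 m and x of the grasp point in the frame of workpiece between -0.029 and 0.029 m and y of the grasp point in the frame of workpiece between -0.043 and 0.043 m).
It fails at once if the block is lifted more than 12 mm or tipped (height (world z) of workpiece above 0.027 m or angle between workpiece's own z axis and vertical above 0.25 rad).
It fails at once if the wing nut is taken between the fingers (the grasp point between the pads enters a wing or the hub) (z of the grasp point in the frame of nut_top between -0.05 and 0.012 m and y of the grasp point in the frame of nut_top between -0.006 and 0.006 m and x of the grasp point in the frame of nut_top between -0.038 and 0.038 m).
It fails at once if a bystander (sanding block, tape measure or tin) is moved more than 30 mm (distance of any of sanding_block, tape_measure, wax_tin from where it was at the start of the episode above 0.03 m).
It also fails if it takes over 67 s, if anything falls off the work surface, if the arm or the gripper's body presses on something with over 40 N, if the wrist force passes 120 N, or if a joint passes its speed limit or range.

## Working session

There is one attempt and no reset: what is moved stays moved. The work goes in short steps, Python scripts to look and compute and a tool call to move; the robot and the scene stay as the last step left them, time stands still between calls to the robot, and variables do not carry over. Pictures are saved under pics/ and viewed, at most 10 in all, crops included, and the job is handed in when it is done.

Besides the shell and the picture viewer there is one more tool, called after "Call:" in YAML: its name, and indented under it one key for each argument. send_rows: Moves the arm, as the interface text tells. Its arguments: {"type":"object","properties":{"increments":{"type":"array"},"force":{"type":"number"}},"required":["increments"]}

```bash
mkdir -p pics; ls; python3 - <<'E'
from cell import arm
import cv2,numpy as np
s=arm.observe();print({k:np.round(v,3) for k,v in s.items()})
for n in("scene","top"):
    cv2.imwrite(f"pics/{n}0.png",arm.get_image(n)[:,:,::-1])
    p=arm.camera_params(n);print(n,np.round(p["camera_matrix"],1).tolist(),np.round(p["R"],3).tolist(),np.round(p["t"],3))
E
```

```text
pics
{'clock': np.float64(0.0), 'joints': array([-1.377,  0.435,  0.025,  1.574, -0.012,  1.134, -0.075]), 'dq': array([ 0.001, -0.   , -0.003, -0.002,  0.   , -0.   , -0.002]), 'joint_efforts': array([ 1.0000e-03, -6.6785e+01,  9.8500e-01, -3.1446e+01, -6.1000e-02,
        4.3000e-02,  0.0000e+00]), 'position': array([0.183, 0.597, 0.226]), 'ee_rot': array([-4.650e-01, -3.107e+00,  3.000e-03]), 'force': array([0.261, 0.081, 0.62 ]), 'ft_torque': array([ 0.01 ,  0.008, -0.011]), 'gripper_force': np.float64(0.0), 'width': np.float64(0.999)}
scene [[459.7, 0.0, 321.8], [0.0, 459.7, 239.3], [0.0, 0.0, 1.0]] [[0.803, -0.596, 0.018], [-0.452, -0.629, -0.633], [0.389, 0.5, -0.774]] [-0.718  0.079  0.885]
top [[526.4, 0.0, 320.6], [0.0, 526.4, 244.6], [0.0, 0.0, 1.0]] [[-0.028, -0.999, -0.035], [-0.986, 0.034, -0.163], [0.164, 0.03, -0.986]] [-0.335  0.628  0.896]
```

View pics/scene0.png

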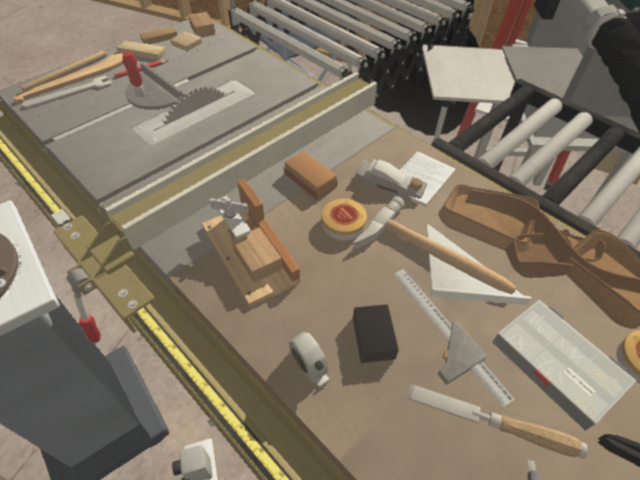

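View pics/top0.png

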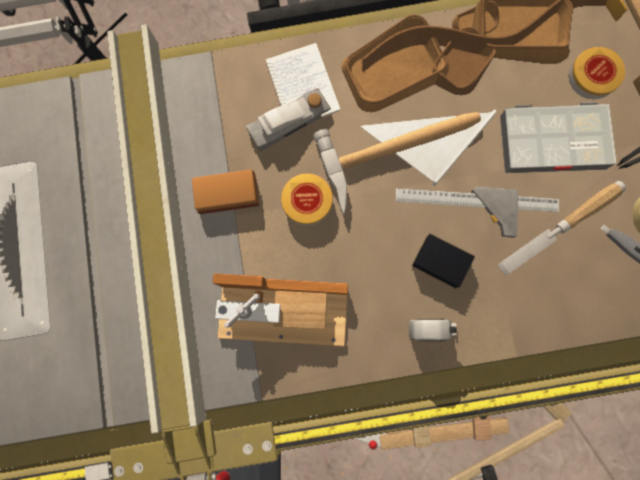

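The scene shows the jig at about (250,255), next to the rip fence. In the top picture the jig spans (217–348, 275–345), with the wing nut at (243,311) and the wooden block at (300,309).
Things that could be taken for the block: the black block at top (443,260), which is excluded; the orange-brown sanding block at (225,190), a bystander; and the light block in the jig at (300,309), which I choose. I'll check it in a crop.

```bash
cat > h.py <<'E'
from cell import arm
import cv2,numpy as np
def ray(n,uv,z,p=None):
    p=p or arm.camera_params(n);K,R,t=map(np.array,(p["camera_matrix"],p["R"],p["t"]))
    c=-R.T@t;d=R.T@np.linalg.inv(K)@np.array([uv[0],uv[1],1.]);return c+d*(z-c[2])/d[2]
def proj(n,X,p=None):
    p=p or arm.camera_params(n);K,R,t=map(np.array,(p["camera_matrix"],p["R"],p["t"]))
    q=K@(R@np.array(X)+t);return q[:2]/q[2]
E
python3 - <<'E'
from h import *
im=cv2.imread("pics/top0.png")[262:358,202:362]
cv2.imwrite("pics/topc.png",cv2.resize(im,None,fx=5,fy=5,interpolation=cv2.INTER_CUBIC))
im=cv2.imread("pics/scene0.png")[170:310,195:315]
cv2.imwrite("pics/scenec.png",cv2.resize(im,None,fx=4.2,fy=4.2,interpolation=cv2.INTER_CUBIC))
E
```

```text
(no output)
```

View pics/topc.png

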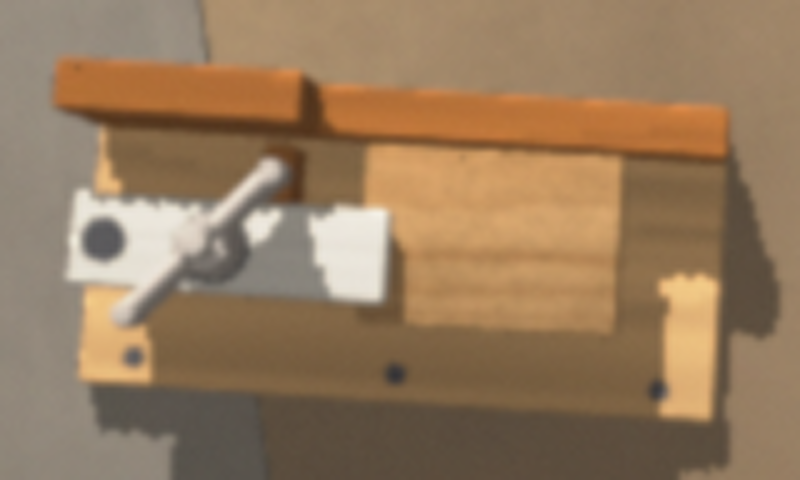

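View pics/scenec.png

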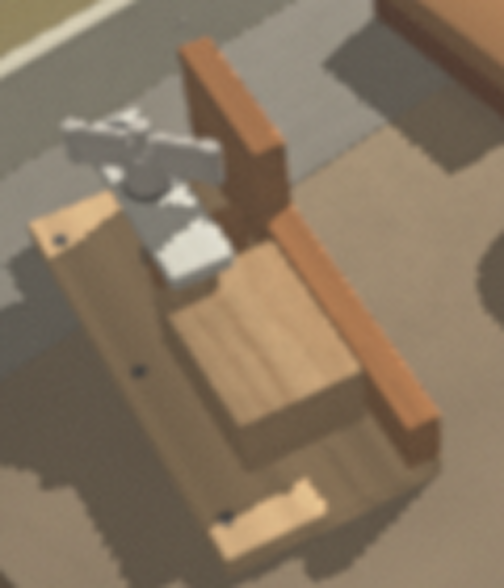

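```bash
python3 - <<'E'
from h import *
f=lambda u,v,z:ray("top",(u/5+202,v/5+262),z)
P={"baseL(-50,55)":(80,380,.015),"baseR(-50,-175)":(712,418,.015),"fenceR(60,-175)":(727,108,.048),"fenceRn(42,-175)":(723,155,.048),
"fenceLhi(60,55)":(57,60,.092),"fenceM(60,-30)":(303,72,.092),"stud":(195,237,.104),"w1":(272,168,.1),"w2":(125,312,.1),"blkFL":(365,145,.053),"blkFR":(622,157,.053),"blkNR":(612,330,.053),"armtoeN":(383,302,.068),"armtoeF":(390,210,.068),"armback":(68,280,.068)}
for k,v in P.items(): print(k,np.round(f(*v)*1000,1))
J=[(-50,55),(-50,-175),(60,-175),(42,-175),(60,55),(60,-30)]
W=[f(*v)[:2]*1000 for v in list(P.values())[:6]]
J=np.array(J,float);W=np.array(W)
a=J-J.mean(0);b=W-W.mean(0)
th=np.arctan2((a[:,0]*b[:,1]-a[:,1]*b[:,0]).sum(),(a*b).sum());R=np.array([[np.cos(th),-np.sin(th)],[np.sin(th),np.cos(th)]])
o=W.mean(0)-R@J.mean(0);print("th",th,"o",o);print(np.round(W-(J@R.T+o),1))
for k,v in P.items(): print(k,np.round(R.T@(f(*v)[:2]*1000-o),1))
E
```

```text
baseL(-50,55) [ 457.2 -163.5   15. ]
baseR(-50,-175) [ 437.5 -391.1   15. ]
fenceR(60,-175) [ 545.3 -399.9   48. ]
fenceRn(42,-175) [ 528.8 -397.9   48. ]
fenceLhi(60,55) [ 564.8 -172.9   92. ]
fenceM(60,-30) [ 558.  -256.6   92. ]
stud [ 503.2 -221.9  104. ]
w1 [ 525.4 -247.   100. ]
w2 [ 479.4 -197.8  100. ]
blkFL [ 535.8 -272.6   53. ]
blkFR [ 528.8 -362.6   53. ]
blkNR [ 469.3 -357.3   53. ]
armtoeN [ 480.9 -279.8   68. ]
armtoeF [ 512.1 -282.6   68. ]
armback [ 491.5 -171.3   68. ]
th -0.08450560474960127 o [ 501.25212844 -221.33852335]
[[ 1.1 -1.1]
 [ 0.8  0.4]
 [-1.   0.9]
 [ 0.5  1.4]
 [-0.9 -1.3]
 [-0.5 -0.3]]
baseL(-50,55) [-48.8  54. ]
baseR(-50,-175) [ -49.2 -174.5]
fenceR(60,-175) [  58.9 -174.2]
fenceRn(42,-175) [  42.3 -173.6]
fenceLhi(60,55) [59.2 53.7]
fenceM(60,-30) [ 59.5 -30.3]
stud [ 2.  -0.4]
w1 [ 26.2 -23.6]
w2 [-23.7  21.6]
blkFL [ 38.8 -48.1]
blkFR [  39.4 -138.4]
blkNR [ -20.4 -138.2]
armtoeN [-15.4 -59.9]
armtoeF [ 15.9 -60.2]
armback [-14.  49.]
```

The top crop confirms the choice: the light wooden block lies beside the fence, its top at crop (365–620, 145–330). The wings run from (272,168) to (125,312). The fitted jig origin is (0.501, -0.221), with yaw -0.085. The block needs about 26 mm in jig +y.

Call:
send_rows:
  increments:
    - [0, [-3.4, -3.4, -0.4], [0, 0, 0]]
    - [0, [-3.4, -3.4, -0.4], [0, 0, 0]]
    - [0, [-3.4, -3.4, -0.4], [0, 0, 0]]
    - [0, [-3.4, -3.4, -0.4], [0, 0, 0]]
    - [0, [-3.4, -3.4, -0.4], [0, 0, 0]]

```text
clock: 0.6
position: [0.2962, 0.3834, 0.2466]
ee_rot: [-0.465, -3.107, 0.001]
force: [0.9, 0.8, -0.6]
width: 0.611
gripper_force: 0.0
```

Call:
send_rows:
  increments:
    - [0, [-3.4, -3.4, 0], [0, 0, 0]]
    - [0, [-3.4, -3.4, 0], [0, 0, 0]]
    - [0, [-3.4, -3.4, 0], [0, 0, 0]]
    - [0, [-3.4, -3.4, 0], [0, 0, 0]]
    - [0, [-3.4, -3.4, 0], [0, 0, 0]]

```text
clock: 1.1
position: [0.4088, 0.1711, 0.2467]
ee_rot: [-0.464, -3.107, -0.0]
force: [0.6, 0.9, -0.9]
width: 0.179
gripper_force: 0.0
```

```bash
cat >> h.py <<'E'
from scipy.spatial.transform import Rotation as Ro
TH=-.0845;O=np.array([.5013,-.2213]);RJ=np.array([[np.cos(TH),-np.sin(TH)],[np.sin(TH),np.cos(TH)]])
def j2w(x,y): return O+RJ@np.array([x,y])/1000
def go(x,y,z):
    "prints state in jig mm, and shift in tool cm to jig (x,y) mm, height z m"
    s=arm.observe();p=s["position"];R=Ro.from_rotvec(s["ee_rot"]).as_matrix()
    t=np.r_[j2w(x,y),z]
    yaw=np.arctan2(R[1,1],R[0,1])-(np.pi/2+TH)
    print("t%.1f"%s["clock"],"jig mm",np.round(RJ.T@(p[:2]-O)*1000,1),"z",round(p[2],4),"world",np.round(p,3),"tool-y yaw err",round(yaw,3),"tilt",np.round(R[:2,2],3),"F",np.round(s["force"],1),"w",round(float(s["width"]),2))
    print("shift cm",np.round(R.T@(t-p)*100,2),"turn z",round(yaw,3))
E
python3 -c "
from h import *
go(9,-165,.2)"
```

```text
t1.1 jig mm [-125.3  383.2] z 0.2467 world [0.409 0.171 0.247] tool-y yaw err -0.212 tilt [0. 0.] F [ 0.6  0.9 -0.9] w 0.18
shift cm [-24.68 -50.76   4.66] turn z -0.212
```

Call:
send_rows:
  increments:
    - [0, [0, 0, 0], [0, 0, -0.106]]
    - [0, [0, 0, 0], [0, 0, -0.106]]
    - [0, [-1.1, -4.6, 0], [0, 0, 0]]
    - [0, [-1.1, -4.6, 0], [0, 0, 0]]
    - [0, [-1.1, -4.6, 0], [0, 0, 0]]

```text
clock: 1.6
position: [0.4294, 0.0312, 0.2466]
ee_rot: [-0.132, -3.139, -0.0]
force: [1.0, 0.8, -0.1]
width: 0.003
gripper_force: 0.0
```

Call:
send_rows:
  increments:
    - [0, [-1.1, -4.6, 0], [0, 0, 0]]
    - [0, [-1.1, -4.6, 0], [0, 0, 0]]
    - [0, [-1.1, -4.6, 0], [0, 0, 0]]
    - [0, [-1.1, -4.6, 0], [0, 0, 0]]
    - [0, [-1.1, -4.6, 0], [0, 0, 0]]

```text
clock: 2.1
position: [0.4648, -0.2028, 0.2467]
ee_rot: [0.133, 3.139, 0.0]
force: [0.8, -0.6, 0.1]
width: 0.003
gripper_force: 0.0
```

Call:
send_rows:
  increments:
    - [0, [-1.1, -4.6, 0], [0, 0, 0]]
    - [0, [-1.1, -4.6, 0], [0, 0, 0]]
    - [0, [-1.1, -4.6, 0], [0, 0, 0]]
    - [0, [-1.1, -4, 0], [0, 0, 0]]
    - [0, [0, 0, 0], [0, 0, 0]]

```text
clock: 2.6
position: [0.492, -0.3883, 0.246]
ee_rot: [-0.143, -3.137, 0.006]
force: [0.2, -1.0, 0.0]
width: 0.003
gripper_force: 0.0
```

```bash
python3 -c "
from h import *
go(9,-166,.038)"
```

```text
t2.6 jig mm [   4.8 -167.2] z 0.246 world [ 0.492 -0.388  0.246] tool-y yaw err -0.007 tilt [-0.002 -0.004] F [ 0.2 -1.   0. ] w 0.0
shift cm [-0.45  0.2  20.8 ] turn z -0.007
```

Call:
send_rows:
  increments:
    - [0, [-0.4, 0, 4.9], [0, 0, 0]]
    - [0, [0, 0, 4.9], [0, 0, 0]]
    - [0, [0, 0, 4.9], [0, 0, 0]]
    - [0, [0, 0, 4.0], [0, 0, 0]]
    - [0, [0, 0, 2.1], [0, 0, 0]]

```text
clock: 3.1
position: [0.4959, -0.3801, 0.0347]
ee_rot: [-0.132, -3.134, -0.005]
force: [0.0, 0.5, 0.2]
width: 0.006
gripper_force: 0.0
```

```bash
python3 -c "
from h import *
cv2.imwrite('pics/t1.png',cv2.resize(arm.get_image('top')[262:358,202:402,::-1],None,fx=4,fy=4,interpolation=cv2.INTER_CUBIC))
go(9,-130,.038)"
```

```text
t3.1 jig mm [   7.2 -158.1] z 0.0327 world [ 0.495 -0.379  0.033] tool-y yaw err 0.0 tilt [-0.007  0.005] F [-1.   0.5 -1.9] w 0.01
shift cm [-0.18  2.81 -0.52] turn z 0.0
```

View pics/t1.png

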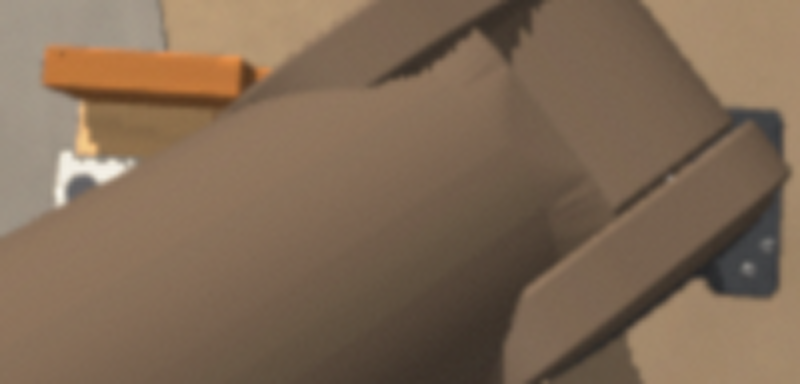

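The top view is blocked by the arm at (400,200), so I'll rely on force while pushing.

Call:
send_rows:
  increments:
    - [0, [0, 0.3, -0.5], [0, 0, 0]]
    - [0, [0, 0.5, 0], [0, 0, 0]]
    - [0, [0, 0.5, 0], [0, 0, 0]]
    - [0, [0, 0.5, 0], [0, 0, 0]]
    - [0, [0, 0, 0], [0, 0, 0]]

```text
clock: 3.65
position: [0.5005, -0.3646, 0.0454]
ee_rot: [0.132, 3.136, -0.002]
force: [0.5, -0.5, 5.5]
width: 0.005
gripper_force: 2.3
```

```bash
python3 -c "
from h import *
s=cv2.resize(arm.get_image('scene')[170:310,195:345,::-1],None,fx=4.2,fy=4.2,interpolation=cv2.INTER_CUBIC)
cv2.imwrite('pics/s1.png',s)
go(9,-131,.038)"
```

```text
t3.7 jig mm [  11.2 -143. ] z 0.0453 world [ 0.5   -0.365  0.045] tool-y yaw err 0.0 tilt [ 0.003 -0.001] F [ 1.  -0.6  6.1] w 0.0
shift cm [0.22 1.2  0.73] turn z 0.0
```

View pics/s1.png

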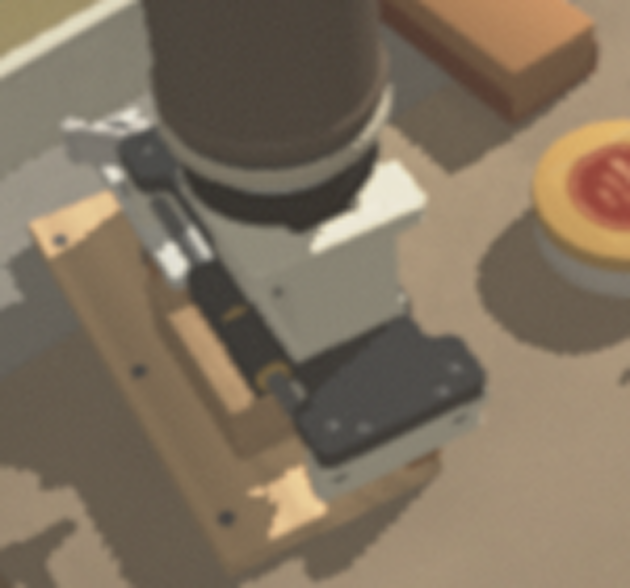

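The scene crop shows the gripper along the jig, its dark end at crop (150,155) close to the nut, and there's a 6 N upward force. I'll find out where that end is before going on.

```bash
python3 -c "
from h import *
for uv in [(122,150),(150,135),(150,185),(65,125)]:
  for z in (.10,.12,.14):
    w=ray('scene',(uv[0]/4.2+195,uv[1]/4.2+170),z);print(uv,z,np.round(RJ.T@(w[:2]-O)*1000,0))
s=arm.observe();print(s['force'],s['ft_torque'],s['position'])
cv2.imwrite('pics/w1.png',arm.get_image('wrist')[:,:,::-1])
"
```

```text
(122, 150) 0.1 [-10.  -5.]
(122, 150) 0.12 [-15. -24.]
(122, 150) 0.14 [-21. -43.]
(150, 135) 0.1 [ 5. -3.]
(150, 135) 0.12 [ -1. -22.]
(150, 135) 0.14 [ -7. -41.]
(150, 185) 0.1 [ -8. -31.]
(150, 185) 0.12 [-14. -49.]
(150, 185) 0.14 [-19. -67.]
(65, 125) 0.1 [-26.  23.]
(65, 125) 0.12 [-31.   3.]
(65, 125) 0.14 [-36. -16.]
[ 1.03578482 -0.56815826  6.12682872] [-0.03733514 -0.05170214 -0.07960235] [ 0.50039611 -0.36470753  0.04530804]
```

View pics/w1.png

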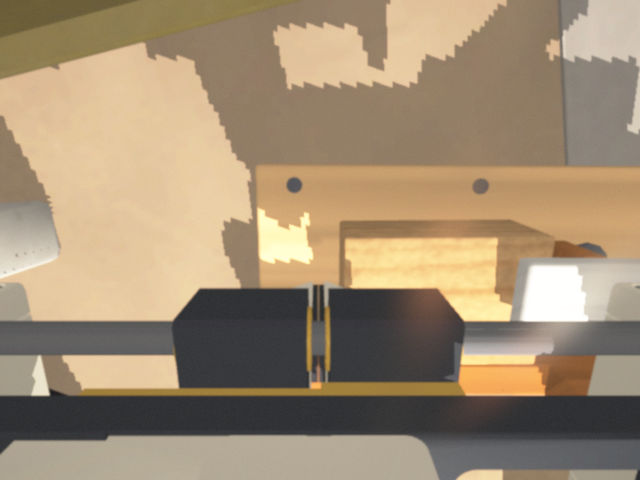

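```bash
python3 -c "
from h import *
J=lambda uv,z:np.round(RJ.T@(ray('wrist',uv,z)[:2]-O)*1000,1)
p=arm.camera_params('wrist');print('cam',-np.array(p['R']).T@p['t'],p['camera_matrix'][0])
print('tcp px',proj('wrist',arm.observe()['position']))
for uv in [(340,222),(340,237),(500,222),(555,237),(295,185),(257,167)]:
  print(uv,[J(uv,z) for z in(.015,.053)])
for uv in [(178,385),(178,320),(200,290),(440,290),(462,385)]:
  print(uv,[(z,J(uv,z)) for z in(.045,.075,.1)])
for h in (.045,.053,.075,.1):
  print(h,[np.round(proj('wrist',np.r_[j2w(11,-143+d),h])) for d in(-19,0,19,46)])
"
```

```text
cam [ 0.4284268  -0.35923222  0.20297217] [365.27442569   0.         317.98154331]
tcp px [319.43079158 304.09604397]
(340, 222) [array([ -21.7, -132.2]), array([ -29.6, -134.5])]
(340, 237) [array([ -13.6, -132. ]), array([ -23.2, -134.4])]
(500, 222) [array([-21.8, -48.3]), array([-29.7, -67.6])]
(555, 237) [array([-13.7, -18.1]), array([-23.3, -43.4])]
(295, 185) [array([ -40.9, -155.5]), array([ -45. , -153.1])]
(257, 167) [array([ -49.9, -174.5]), array([ -52.1, -168.2])]
(178, 385) [(0.045, array([  55.6, -213.9])), (0.075, array([  33.5, -200.6])), (0.1, array([  15. , -189.4]))]
(178, 320) [(0.045, array([  19.7, -210.3])), (0.075, array([   4.4, -197.6])), (0.1, array([  -8.4, -187.1]))]
(200, 290) [(0.045, array([   4.3, -198.5])), (0.075, array([  -8.1, -188.1])), (0.1, array([ -18.4, -179.4]))]
(440, 290) [(0.045, array([  4.2, -87. ])), (0.075, array([ -8.2, -97.8])), (0.1, array([ -18.5, -106.7]))]
(462, 385) [(0.045, array([ 55.3, -71.3])), (0.075, array([ 33.3, -85.1])), (0.1, array([ 14.8, -96.5]))]
0.045 [array([279., 303.]), array([319., 303.]), array([360., 303.]), array([417., 304.])]
0.053 [array([277., 311.]), array([319., 311.]), array([362., 311.]), array([422., 311.])]
0.075 [array([271., 336.]), array([320., 336.]), array([368., 336.]), array([437., 336.])]
0.1 [array([261., 374.]), array([320., 375.]), array([378., 375.]), array([462., 375.])]
```

The wrist view shows the block's near end at px x≈340, now at jig y≈-134. The tip centre is only about 9 mm behind it, and the block is bearing on the finger. I'll back off, lift, and turn the tool 90° so the wide body stays clear of the nut and I can push lower.

Call:
send_rows:
  increments:
    - [0, [0, -2, -1], [0, 0, 0]]
    - [0, [0, -1, -4], [0, 0, 0]]
    - [0, [0, 0, -2], [0, 0, -0.14]]
    - [0, [0, 0, 0], [0, 0, -0.15]]
    - [0, [0, 0, 0], [0, 0, -0.15]]

```text
clock: 4.25
position: [0.4974, -0.394, 0.115]
ee_rot: [-0.56, 3.09, -0.002]
force: [0.3, -1.7, -0.7]
width: 0.004
gripper_force: 0.0
```

```bash
python3 -c "
from h import *
go(9,-166,.025);print(np.round(arm.observe()['joints'],2))"
```

```text
t4.2 jig mm [  10.7 -172.4] z 0.115 world [ 0.497 -0.394  0.115] tool-y yaw err 0.443 tilt [ 0.001 -0.001] F [ 0.3 -1.7 -0.7] w 0.0
shift cm [-0.12  0.67  9.  ] turn z 0.443
[ 0.33  0.57  0.38  1.7  -0.25  0.92  2.74]
```

Call:
send_rows:
  increments:
    - [0, [0, 0, 0], [0, 0, 0.144]]
    - [0, [0, 0, 0], [0, 0, 0.144]]
    - [0, [0, 0, 0], [0, 0, 0.144]]
    - [0, [0, 0, 0], [0, 0, 0.144]]
    - [0, [0, 0, 0], [0, 0, 0.144]]

```text
clock: 4.75
position: [0.4969, -0.3938, 0.1142]
ee_rot: [0.578, 3.087, 0.001]
force: [1.1, 0.8, -0.2]
width: 0.005
gripper_force: 0.0
```

Call:
send_rows:
  increments:
    - [0, [0, 0, 0], [0, 0, 0.144]]
    - [0, [0, 0, 0], [0, 0, 0.144]]
    - [0, [0, 0, 0], [0, 0, 0.144]]
    - [0, [0, 0, 0], [0, 0, 0.144]]
    - [0, [0, 0, 0], [0, 0, 0.144]]

```text
clock: 5.25
position: [0.497, -0.3937, 0.1141]
ee_rot: [1.629, 2.686, 0.001]
force: [0.4, -0.8, -0.9]
width: 0.006
gripper_force: 0.0
```

Call:
send_rows:
  increments:
    - [0, [0, 0, 0], [0, 0, 0.144]]
    - [0, [0, 0, 0], [0, 0, 0.144]]
    - [0, [0, 0, 0], [0, 0, 0.144]]
    - [0, [0, 0, 0], [0, 0, 0.144]]
    - [0, [0, 0, 0], [0, 0, 0]]

```text
clock: 5.75
position: [0.4971, -0.3936, 0.1137]
ee_rot: [-2.32, -2.117, -0.0]
force: [-0.2, 0.4, 0.7]
width: 0.004
gripper_force: 0.0
```

```bash
python3 -c "
from h import *
cv2.imwrite('pics/w2.png',arm.get_image('wrist')[:,:,::-1])
go(9,-160,.025);print(np.round(arm.observe()['joints'],2))"
```

```text
t5.8 jig mm [  10.2 -172.3] z 0.1138 world [ 0.497 -0.394  0.114] tool-y yaw err -1.573 tilt [-0.  0.] F [-0.5 -0.4 -0.6] w 0.01
shift cm [ 1.22 -0.12  8.88] turn z -1.573
[ 0.02  0.72  0.92  1.73 -0.65  1.04  1.09]
```

View pics/w2.png

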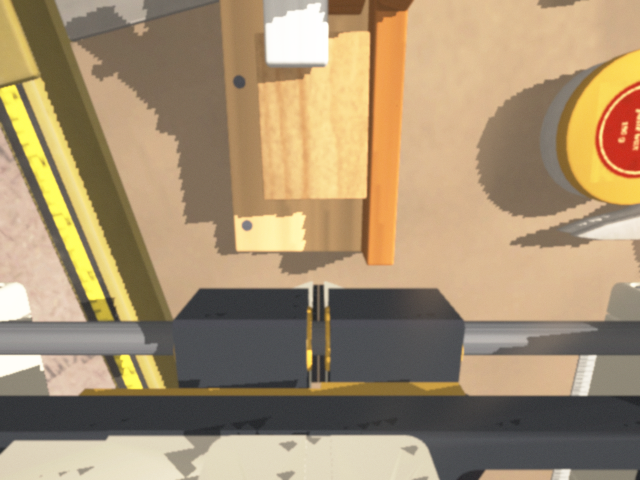

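The wrist view shows the block square, its end edge at row 198, well inside the fence. The tool is now crosswise, so I'll descend and push.

Call:
send_rows:
  increments:
    - [0, [0.5, 0, 4.6], [0, 0, 0]]
    - [0, [0, 0, 3.4], [0, 0, 0]]
    - [0, [0, 0, 0.5], [0, 0, 0]]
    - [0, [0.8, 0, 0], [0, 0, 0]]
    - [0, [0.8, 0, 0], [0, 0, 0]]

```text
clock: 6.3
position: [0.4991, -0.374, 0.0305]
ee_rot: [2.317, 2.118, 0.001]
force: [-0.0, -0.6, -0.4]
width: 0.002
gripper_force: 0.0
```

Call:
send_rows:
  increments:
    - [0, [0.5, 0, 0], [0, 0, 0]]
    - [0, [0.5, 0, 0], [0, 0, 0]]
    - [0, [0.5, 0, 0], [0, 0, 0]]
    - [0, [0.5, 0, 0], [0, 0, 0]]
    - [0, [0, 0, 0], [0, 0, 0]]

```text
clock: 6.8
position: [0.5007, -0.3527, 0.0288]
ee_rot: [-2.318, -2.12, -0.001]
force: [0.6, -0.4, 0.3]
width: 0.005
gripper_force: 0.0
```

```bash
python3 -c "
from h import *
im=arm.get_image('wrist')[:,:,::-1];cv2.imwrite('pics/w3.png',im)
go(9,-121.5,.028)"
```

```text
t6.8 jig mm [  10.3 -131.2] z 0.0287 world [ 0.501 -0.353  0.029] tool-y yaw err -1.576 tilt [-0.     0.001] F [ 0.3  0.9 -0.8] w 0.01
shift cm [ 0.97 -0.14  0.07] turn z -1.576
```

View pics/w3.png

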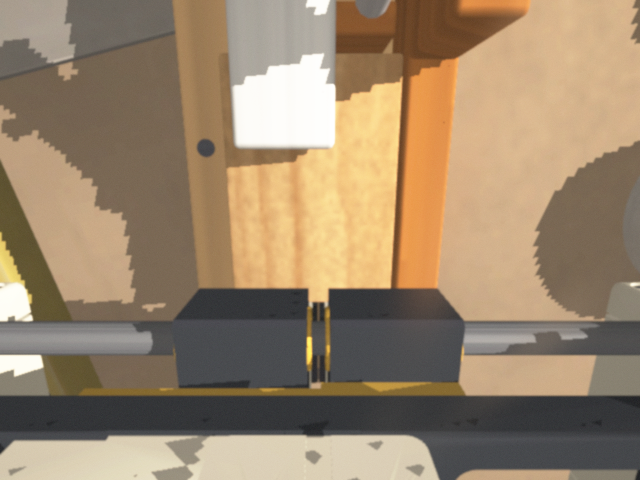

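The block is moving straight, its far edge at row 52 near the stop. I'll finish the push by force.

Call:
send_rows:
  increments:
    - [0, [0.3, 0, 0], [0, 0, 0]]
    - [0, [0.3, 0, 0], [0, 0, 0]]
    - [0, [0.3, 0, 0], [0, 0, 0]]
    - [0, [0.2, 0, 0], [0, 0, 0]]
    - [0, [0, 0, 0], [0, 0, 0]]

```text
clock: 7.35
position: [0.501, -0.3454, 0.0293]
ee_rot: [2.318, 2.115, -0.005]
force: [-0.6, -9.0, -0.6]
width: 0.005
gripper_force: 4.2
```

```bash
python3 -c "
from h import *
im=arm.get_image('wrist')[:,:,::-1];cv2.imwrite('pics/w4.png',im)
print(np.round(RJ.T@(ray('wrist',(380,52),.053)[:2]-O)*1000,1))
go(9,-121.5,.028);go(9,-121.5,.028)"
```

```text
[ 31.  -23.2]
t7.4 jig mm [  10.2 -123.7] z 0.0293 world [ 0.501 -0.345  0.029] tool-y yaw err -1.578 tilt [ 0.001 -0.005] F [-0.4 -8.  -0.6] w 0.0
shift cm [ 0.22 -0.12  0.13] turn z -1.578
t7.4 jig mm [  10.2 -123.7] z 0.0293 world [ 0.501 -0.345  0.029] tool-y yaw err -1.578 tilt [ 0.001 -0.005] F [-0.4 -8.  -0.6] w 0.0
shift cm [ 0.22 -0.12  0.13] turn z -1.578
```

The block is home: 9 N against the stop, far edge at jig y≈-23. I'll back off, rise, and plan nut strokes with the tool's flat face following the wing.

Call:
send_rows:
  increments:
    - [0, [-0.5, 0, 0], [0, 0, 0]]
    - [0, [-1, 0, -1], [0, 0, 0]]
    - [0, [0, 0, -4.5], [0, 0, 0]]
    - [0, [0, 0, -4.5], [0, 0, 0]]
    - [0, [0, 0, 0], [0, 0, 0]]

```text
clock: 7.9
position: [0.5016, -0.3609, 0.135]
ee_rot: [2.314, 2.113, 0.003]
force: [-0.1, 0.0, -0.7]
width: 0.005
gripper_force: 0.0
```

```bash
cat >> h.py <<'E'
def pose(phi,psi,z,clear=0,r=32,hx=11.5,hy=12):
    "jig centre (mm) of finger behind wing at phi deg, tool x heading psi deg"
    d=np.radians(abs(psi-(phi-90)));dist=hx*np.cos(d)+hy*np.sin(d)+4+clear
    a=np.radians(phi);c=r*np.array([np.cos(a),np.sin(a)])+dist*np.array([-np.sin(a),np.cos(a)])
    return (*c,z,psi)
def plan(wps,start=None):
    "rows (tool cm, turn z) through waypoints (x,y,z,psi deg) from the measured pose"
    s=arm.observe();p=s["position"];R=Ro.from_rotvec(s["ee_rot"]).as_matrix()
    cur=np.r_[RJ.T@(p[:2]-O)*1000,p[2]*1000];psi=np.arctan2(R[1,0],R[0,0])-TH
    print("t%.1f"%s["clock"],"at",np.round(cur,1),"psi",round(np.degrees(psi),1),"F",np.round(s["force"],1),"j7",round(s["joints"][6],2))
    if start is not None: cur=np.array(start[:3])*[1,1,1000];psi=np.radians(start[3])
    for x,y,z,q in wps:
        t=np.array([x,y,z*1000]);D=t-cur;tx=np.array([np.cos(psi),np.sin(psi)]);ty=np.array([np.sin(psi),-np.cos(psi)])
        turn=(psi-np.radians(q)+np.pi)%(2*np.pi)-np.pi
        n=max(1,np.ceil(np.linalg.norm(D)/45),np.ceil(abs(turn)/.148))
        print("  n%d"%n,"[%.2f,%.2f,%.2f] total, turn %.3f"%(D[:2]@tx/10,D[:2]@ty/10,-D[2]/10,turn),"to",np.round(t,0),round(q))
        cur=t;psi-=turn
E
python3 -c "
from h import *
im=arm.get_image('wrist')[:,:,::-1];cv2.imwrite('pics/w5.png',im)
a=pose(138,50,.13,8)
plan([(a[0],a[1],.13,90),a])"
```

```text
t8.0 at [  11.5 -137.6  132.3] psi 89.7 F [ 0.3 -0.1  0.1] j7 1.03
  n4 [14.10,-5.21,0.23] total, turn -0.006 to [-40.   4. 130.] 90
  n5 [0.00,0.00,-0.00] total, turn 0.698 to [-40.   4. 130.] 50
```

View pics/w5.png

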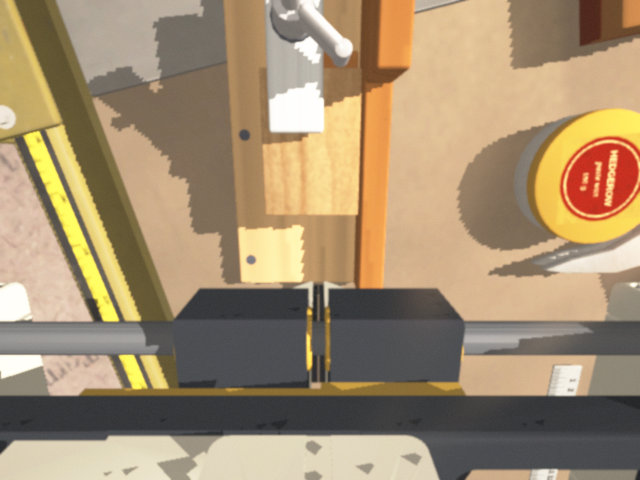

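The wrist view shows the block home under the arm's toe, its near edge at row 215. The wing tip is at (345,48), still at about -42°. Now the first stroke, on the opposite wing (138°).

Call:
send_rows:
  increments:
    - [0, [3.5, -1.3, 0], [0, 0, 0]]
    - [0, [3.5, -1.3, 0], [0, 0, 0]]
    - [0, [3.5, -1.3, 0], [0, 0, 0]]
    - [0, [3.5, -1.3, 0], [0, 0, 0]]
    - [0, [0, 0, 0], [0, 0, 0.14]]

```text
clock: 8.45
position: [0.4591, -0.2079, 0.1275]
ee_rot: [-2.453, -1.952, -0.002]
force: [0.3, 0.5, -0.7]
width: -0.0
gripper_force: 0.0
```

Call:
send_rows:
  increments:
    - [0, [0, 0, 0], [0, 0, 0.14]]
    - [0, [0, 0, 0], [0, 0, 0.14]]
    - [0, [0, 0, 0], [0, 0, 0.14]]
    - [0, [0, 0, 0], [0, 0, 0.14]]
    - [0, [0, 0, 0], [0, 0, 0]]

```text
clock: 8.95
position: [0.4604, -0.2132, 0.1281]
ee_rot: [-2.906, -1.192, 0.003]
force: [-0.3, 0.3, 0.2]
width: 0.006
gripper_force: 0.0
```

```bash
python3 -c "
from h import *
a=pose(138,50,.082,8)
plan([a]+[pose(f,q,.082) for f,q in((130,44),(120,38),(110,32),(100,28),(90,24),(80,20),(72,18))])"
```

```text
t8.9 at [-41.5   4.6 128.1] psi 49.4 F [-0.3  0.3  0.2] j7 0.33
  n2 [0.03,0.19,4.61] total, turn -0.010 to [-40.   4.  82.] 50
  n1 [1.23,-0.15,-0.00] total, turn 0.105 to [-33.  14.  82.] 44
  n1 [0.52,-0.21,-0.00] total, turn 0.105 to [-31.  19.  82.] 38
  n1 [0.55,-0.19,-0.00] total, turn 0.105 to [-28.  24.  82.] 32
  n1 [0.54,-0.17,-0.00] total, turn 0.070 to [-24.  28.  82.] 28
  n1 [0.57,-0.12,-0.00] total, turn 0.070 to [-19.  32.  82.] 24
  n1 [0.60,-0.06,-0.00] total, turn 0.070 to [-14.  35.  82.] 20
  n1 [0.49,-0.01,-0.00] total, turn 0.035 to [-9. 37. 82.] 18
```

Call:
send_rows:
  increments:
    - [0, [0, 0.1, 2.6], [0, 0, 0]]
    - [0, [0, 0.1, 2.0], [0, 0, 0]]
    - [0, [1.2, -0.15, 0], [0, 0, 0.1]]
    - [0, [0.5, -0.2, 0], [0, 0, 0.1]]
    - [0, [0.55, -0.2, 0], [0, 0, 0.1]]

```text
clock: 9.45
position: [0.4749, -0.196, 0.0822]
ee_rot: [-3.051, -0.747, 0.003]
force: [-2.6, -2.5, -0.5]
width: 0.003
gripper_force: 1.1
```

```bash
python3 -c "
from h import *
plan([pose(f,q,.081) for f,q in((100,28),(90,24),(80,20),(70,16))])"
```

```text
t9.4 at [-28.4  22.9  82.2] psi 32.4 F [-2.6 -2.5 -0.5] j7 0.11
  n1 [0.66,-0.21,0.12] total, turn 0.076 to [-24.  28.  81.] 28
  n1 [0.57,-0.12,-0.00] total, turn 0.070 to [-19.  32.  81.] 24
  n1 [0.60,-0.06,-0.00] total, turn 0.070 to [-14.  35.  81.] 20
  n1 [0.63,0.01,-0.00] total, turn 0.070 to [-8. 37. 81.] 16
```

Call:
send_rows:
  increments:
    - [0, [0.65, -0.2, 0.1], [0, 0, 0.07]]
    - [0, [0.6, -0.1, 0], [0, 0, 0.07]]
    - [0, [0.6, -0.05, 0], [0, 0, 0.07]]
    - [0, [0.6, 0, 0], [0, 0, 0.07]]
    - [0, [0.6, 0, 0], [0, 0, 0.07]]

```text
clock: 9.95
position: [0.5021, -0.1823, 0.0812]
ee_rot: [-3.134, -0.207, 0.003]
force: [-1.9, -0.7, 0.5]
width: 0.002
gripper_force: 0.7
```

```bash
python3 -c "
from h import *
a=pose(245,145,.13,9)
s=arm.observe();print(s['force'])
plan([(-10,36,.128,10),(-42,0,.128,45),(-42,-15,.128,90),(a[0],a[1],.128,145)])"
```

```text
[-1.9142855  -0.72824586  0.46288302]
t9.9 at [-2.5 38.9 81.2] psi 12.4 F [-1.9 -0.7  0.5] j7 -0.25
  n2 [-0.80,0.12,-4.68] total, turn 0.042 to [-10.  36. 128.] 10
  n5 [-3.78,2.99,-0.00] total, turn -0.611 to [-42.   0. 128.] 45
  n6 [-1.06,1.06,-0.00] total, turn -0.785 to [-42. -15. 128.] 90
  n7 [-2.52,5.24,-0.00] total, turn -0.960 to [ 10. -40. 128.] 145
```

Call:
send_rows:
  increments:
    - [0, [-0.5, 0, -2.5], [0, 0, 0]]
    - [0, [-0.3, 0, -2.3], [0, 0, 0]]
    - [0, [0.3, 3.95, 0], [0, 0, 0]]
    - [0, [0.3, 3.95, 0], [0, 0, 0]]
    - [0, [0, 0, 0], [0, 0, -0.147]]

```text
clock: 10.45
position: [0.5109, -0.2665, 0.1304]
ee_rot: [3.107, 0.436, 0.0]
force: [-0.8, -0.7, -1.0]
width: 0.007
gripper_force: 0.0
```

Call:
send_rows:
  increments:
    - [0, [0, 0, 0], [0, 0, -0.147]]
    - [0, [0, 0, 0], [0, 0, -0.147]]
    - [0, [0, 0, 0], [0, 0, -0.147]]
    - [0, [0, 0, 0], [0, 0, -0.147]]
    - [0, [0, 0, 0], [0, 0, -0.147]]

```text
clock: 10.95
position: [0.511, -0.2611, 0.1296]
ee_rot: [-2.739, -1.538, 0.0]
force: [0.4, -0.2, 0.3]
width: 0.004
gripper_force: 0.0
```

Call:
send_rows:
  increments:
    - [0, [0, 0, 0], [0, 0, -0.147]]
    - [0, [0, 0, 0], [0, 0, -0.147]]
    - [0, [0, 0, 0], [0, 0, -0.147]]
    - [0, [0, 0, 0], [0, 0, -0.147]]
    - [0, [0, 0, 0], [0, 0, -0.147]]

```text
clock: 11.45
position: [0.511, -0.2611, 0.1297]
ee_rot: [-2.003, -2.42, -0.0]
force: [-0.0, 0.2, -0.2]
width: 0.007
gripper_force: 0.0
```

Call:
send_rows:
  increments:
    - [0, [0, 0, 0], [0, 0, -0.147]]
    - [0, [0, 0, 0], [0, 0, -0.147]]
    - [0, [0, 0, 0], [0, 0, -0.147]]
    - [0, [0, 0, 0], [0, 0, -0.147]]
    - [0, [0, 0, 0], [0, 0, -0.147]]

```text
clock: 11.95
position: [0.511, -0.2612, 0.1297]
ee_rot: [-1.0, -2.978, -0.0]
force: [-0.6, -0.0, 0.2]
width: 0.002
gripper_force: 0.0
```

```bash
python3 -c "
from h import *
F=[250,240,230,220,210,200,190,180,170,160,150,140,130,120,110,100,90,80,70]
plan([pose(250,147,.080,8)]+[pose(f,75+(f-160)*.8,.080) for f in F])"
```

```text
t11.9 at [ 13.  -38.9 129.7] psi 147.7 F [-0.6 -0.   0.2] j7 1.63
  n2 [-0.03,0.02,4.97] total, turn 0.012 to [ 13. -39.  80.] 147
  n1 [0.78,-0.18,-0.00] total, turn 0.000 to [  6. -36.  80.] 147
  n1 [0.54,-0.39,-0.00] total, turn 0.140 to [ -1. -37.  80.] 139
  n1 [0.56,-0.36,-0.00] total, turn 0.140 to [ -7. -36.  80.] 131
  n1 [0.57,-0.34,-0.00] total, turn 0.140 to [-14. -33.  80.] 123
  n1 [0.58,-0.31,-0.00] total, turn 0.140 to [-19. -30.  80.] 115
  n1 [0.60,-0.28,-0.00] total, turn 0.140 to [-25. -26.  80.] 107
  n1 [0.61,-0.26,-0.00] total, turn 0.140 to [-29. -21.  80.] 99
  n1 [0.58,-0.23,-0.00] total, turn 0.140 to [-32. -16.  80.] 91
  n1 [0.54,-0.22,-0.00] total, turn 0.140 to [-34. -10.  80.] 83
  n1 [0.55,-0.21,-0.00] total, turn 0.140 to [-36.  -5.  80.] 75
  n1 [0.56,-0.20,-0.00] total, turn 0.140 to [-36.   1.  80.] 67
  n1 [0.57,-0.18,-0.00] total, turn 0.140 to [-36.   7.  80.] 59
  n1 [0.58,-0.17,-0.00] total, turn 0.140 to [-34.  13.  80.] 51
  n1 [0.59,-0.15,-0.00] total, turn 0.140 to [-32.  19.  80.] 43
  n1 [0.60,-0.14,-0.00] total, turn 0.140 to [-28.  24.  80.] 35
  n1 [0.61,-0.12,-0.00] total, turn 0.140 to [-24.  28.  80.] 27
  n1 [0.61,-0.10,-0.00] total, turn 0.140 to [-19.  32.  80.] 19
  n1 [0.62,-0.08,-0.00] total, turn 0.140 to [-13.  35.  80.] 11
  n1 [0.63,-0.07,-0.00] total, turn 0.140 to [-7. 37. 80.] 3
```

Call:
send_rows:
  increments:
    - [0, [0, 0, 2.6], [0, 0, 0]]
    - [0, [0, 0, 2.4], [0, 0, 0]]
    - [0, [0.8, -0.2, 0], [0, 0, 0]]
    - [0, [0.55, -0.4, 0], [0, 0, 0.14]]
    - [0, [0.55, -0.35, 0], [0, 0, 0.14]]

```text
clock: 12.45
position: [0.49, -0.2565, 0.0806]
ee_rot: [1.426, 2.799, 0.001]
force: [1.2, -0.7, 0.2]
width: 0.008
gripper_force: 0.6
```

```bash
python3 -c "
from h import *
plan([pose(220,123,.08)])"
```

```text
t12.4 at [ -8.3 -36.   80.6] psi 130.9 F [ 1.2 -0.7  0.2] j7 1.45
  n1 [0.54,-0.24,0.06] total, turn 0.137 to [-14. -33.  80.] 123
```

On track and in contact. I'll continue the stroke.

Call:
send_rows:
  increments:
    - [0, [0.55, -0.25, 0], [0, 0, 0.14]]
    - [0, [0.6, -0.3, 0], [0, 0, 0.14]]
    - [0, [0.6, -0.3, 0], [0, 0, 0.14]]
    - [0, [0.6, -0.25, 0], [0, 0, 0.14]]
    - [0, [0.6, -0.25, 0], [0, 0, 0.14]]

```text
clock: 12.95
position: [0.468, -0.2337, 0.0809]
ee_rot: [2.299, 2.14, 0.002]
force: [0.5, -1.1, -0.5]
width: 0.006
gripper_force: 0.5
```

```bash
python3 -c "
from h import *
plan([pose(f,75+(f-160)*.8,.080) for f in (170,160,150,140,130)])"
```

```text
t12.9 at [-32.1 -15.2  80.9] psi 90.7 F [ 0.5 -1.1 -0.5] j7 0.89
  n1 [0.49,-0.21,0.09] total, turn 0.135 to [-34. -10.  80.] 83
  n1 [0.55,-0.21,-0.00] total, turn 0.140 to [-36.  -5.  80.] 75
  n1 [0.56,-0.20,-0.00] total, turn 0.140 to [-36.   1.  80.] 67
  n1 [0.57,-0.18,-0.00] total, turn 0.140 to [-36.   7.  80.] 59
  n1 [0.58,-0.17,-0.00] total, turn 0.140 to [-34.  13.  80.] 51
```

Call:
send_rows:
  increments:
    - [0, [0.5, -0.2, 0.1], [0, 0, 0.14]]
    - [0, [0.55, -0.2, 0], [0, 0, 0.14]]
    - [0, [0.55, -0.2, 0], [0, 0, 0.14]]
    - [0, [0.57, -0.2, 0], [0, 0, 0.14]]
    - [0, [0.58, -0.17, 0], [0, 0, 0.14]]

```text
clock: 13.45
position: [0.4684, -0.2054, 0.0798]
ee_rot: [2.894, 1.222, 0.002]
force: [-1.7, -1.6, -0.6]
width: 0.006
gripper_force: 1.1
```

Call:
send_rows:
  increments:
    - [0, [0.6, -0.15, 0], [0, 0, 0.14]]
    - [0, [0.6, -0.15, 0], [0, 0, 0.14]]
    - [0, [0.6, -0.12, 0], [0, 0, 0.14]]
    - [0, [0.6, -0.1, 0], [0, 0, 0.14]]
    - [0, [0.6, -0.1, 0], [0, 0, 0.1]]

```text
clock: 13.95
position: [0.4903, -0.1848, 0.0794]
ee_rot: [-3.133, -0.219, 0.001]
force: [-2.3, -1.0, -0.9]
width: 0.003
gripper_force: 0.9
```

```bash
python3 -c "
from h import *
plan([pose(f,q,.080) for f,q in((70,8),(63,6))])"
```

```text
t13.9 at [-14.   35.4  79.4] psi 12.8 F [-2.3 -1.  -0.9] j7 -0.26
  n1 [0.66,0.00,-0.06] total, turn 0.084 to [-8. 37. 80.] 8
  n1 [0.43,-0.02,-0.00] total, turn 0.035 to [-3. 38. 80.] 6
```

Call:
send_rows:
  increments:
    - [0, [0.65, 0, 0], [0, 0, 0]]
    - [0, [0.5, 0, 0], [0, 0, 0]]
    - [0, [-0.5, 0, -2.5], [0, 0, 0]]
    - [0, [-0.3, 0, -2.4], [0, 0, 0]]
    - [0, [0.3, 3.95, 0], [0, 0, 0]]

```text
clock: 14.45
position: [0.5051, -0.219, 0.1297]
ee_rot: [-3.129, -0.242, -0.004]
force: [2.5, -0.3, -0.0]
width: 0.005
gripper_force: 0.0
```

Call:
send_rows:
  increments:
    - [0, [0.3, 3.95, 0], [0, 0, 0]]
    - [0, [0, 0, 0], [0, 0, -0.147]]
    - [0, [0, 0, 0], [0, 0, -0.147]]
    - [0, [0, 0, 0], [0, 0, -0.147]]
    - [0, [0, 0, 0], [0, 0, -0.147]]

```text
clock: 14.95
position: [0.5121, -0.2624, 0.1284]
ee_rot: [2.928, 1.137, 0.002]
force: [-0.3, 0.1, 0.5]
width: 0.005
gripper_force: 0.0
```

Call:
send_rows:
  increments:
    - [0, [0, 0, 0], [0, 0, -0.147]]
    - [0, [0, 0, 0], [0, 0, -0.147]]
    - [0, [0, 0, 0], [0, 0, -0.147]]
    - [0, [0, 0, 0], [0, 0, -0.147]]
    - [0, [0, 0, 0], [0, 0, -0.147]]

```text
clock: 15.45
position: [0.5122, -0.2623, 0.1286]
ee_rot: [2.324, 2.112, 0.002]
force: [-0.1, 0.7, 0.6]
width: 0.005
gripper_force: 0.0
```

Call:
send_rows:
  increments:
    - [0, [0, 0, 0], [0, 0, -0.147]]
    - [0, [0, 0, 0], [0, 0, -0.147]]
    - [0, [0, 0, 0], [0, 0, -0.147]]
    - [0, [0, 0, 0], [0, 0, -0.147]]
    - [0, [0, 0, 0], [0, 0, -0.147]]

```text
clock: 15.95
position: [0.5122, -0.2624, 0.1287]
ee_rot: [1.41, 2.805, 0.001]
force: [-0.2, -0.3, -0.1]
width: 0.001
gripper_force: 0.0
```

Call:
send_rows:
  increments:
    - [0, [0, 0, 0], [0, 0, -0.147]]
    - [0, [0, 0, 0], [0, 0, -0.147]]
    - [0, [0, 0, 0], [0, 0, 0]]

```text
clock: 16.25
position: [0.5121, -0.2626, 0.1288]
ee_rot: [0.99, 2.979, 0.001]
force: [-0.9, 0.6, 0.0]
width: 0.005
gripper_force: 0.0
```

```bash
python3 -c "
from h import *
plan([pose(250,147,.078,8)])"
```

```text
t16.2 at [ 14.2 -40.2 128.8] psi 148.1 F [-0.9  0.6  0. ] j7 1.63
  n2 [0.14,0.07,5.08] total, turn 0.019 to [ 13. -39.  78.] 147
```

Call:
send_rows:
  increments:
    - [0, [0.1, 0, 2.7], [0, 0, 0]]
    - [0, [0, 0, 2.4], [0, 0, 0]]
    - [0, [0.8, -0.2, 0], [0, 0, 0]]
    - [0, [0.55, -0.4, 0], [0, 0, 0.14]]
    - [0, [0.55, -0.35, 0], [0, 0, 0.14]]

```text
clock: 16.75
position: [0.4899, -0.2572, 0.078]
ee_rot: [1.415, 2.803, 0.001]
force: [1.1, -1.6, -0.6]
width: 0.004
gripper_force: 0.6
```

Call:
send_rows:
  increments:
    - [0, [0.55, -0.25, 0], [0, 0, 0.14]]
    - [0, [0.6, -0.3, 0], [0, 0, 0.14]]
    - [0, [0.6, -0.3, 0], [0, 0, 0.14]]
    - [0, [0.6, -0.25, 0], [0, 0, 0.14]]
    - [0, [0.6, -0.25, 0], [0, 0, 0.14]]

```text
clock: 17.25
position: [0.4678, -0.2347, 0.0783]
ee_rot: [2.29, 2.148, 0.002]
force: [-0.1, -0.6, -1.0]
width: 0.007
gripper_force: 0.5
```

```bash
python3 -c "
from h import *
plan([pose(f,75+(f-160)*.8,.078) for f in (170,160,150,140,130)])"
```

```text
t17.2 at [-32.3 -16.2  78.3] psi 91.2 F [-0.1 -0.6 -1. ] j7 0.89
  n1 [0.59,-0.19,0.03] total, turn 0.143 to [-34. -10.  78.] 83
  n1 [0.55,-0.21,-0.00] total, turn 0.140 to [-36.  -5.  78.] 75
  n1 [0.56,-0.20,-0.00] total, turn 0.140 to [-36.   1.  78.] 67
  n1 [0.57,-0.18,-0.00] total, turn 0.140 to [-36.   7.  78.] 59
  n1 [0.58,-0.17,-0.00] total, turn 0.140 to [-34.  13.  78.] 51
```

Total turned so far is about 5.7 rad plus the starting angle. I'll continue in smaller batches and watch the force.

Call:
send_rows:
  increments:
    - [0, [0.55, -0.2, 0], [0, 0, 0.14]]
    - [0, [0.55, -0.2, 0], [0, 0, 0.14]]
    - [0, [0.55, -0.2, 0], [0, 0, 0.14]]
    - [0, [0.57, -0.2, 0], [0, 0, 0.14]]
    - [0, [0.58, -0.17, 0], [0, 0, 0.14]]

```text
clock: 17.75
position: [0.468, -0.2058, 0.0782]
ee_rot: [2.889, 1.233, 0.003]
force: [-1.3, -1.9, -0.1]
width: 0.007
gripper_force: 1.1
```

```bash
python3 -c "
from h import *
plan([pose(f,75+(f-160)*.8,.078) for f in (120,110,100,90,80)])"
```

```text
t17.8 at [-34.5  12.6  78.2] psi 51.1 F [-1.3 -1.9 -0.1] j7 0.3
  n1 [0.67,-0.15,0.02] total, turn 0.141 to [-32.  19.  78.] 43
  n1 [0.60,-0.14,-0.00] total, turn 0.140 to [-28.  24.  78.] 35
  n1 [0.61,-0.12,-0.00] total, turn 0.140 to [-24.  28.  78.] 27
  n1 [0.61,-0.10,-0.00] total, turn 0.140 to [-19.  32.  78.] 19
  n1 [0.62,-0.08,-0.00] total, turn 0.140 to [-13.  35.  78.] 11
```

Call:
send_rows:
  increments:
    - [0, [0.65, -0.15, 0], [0, 0, 0.14]]
    - [0, [0.6, -0.15, 0], [0, 0, 0.14]]
    - [0, [0.6, -0.12, 0], [0, 0, 0.14]]

```text
clock: 18.05
position: [0.4794, -0.1906, 0.0781]
ee_rot: [-3.083, -0.604, -0.003]
force: [-1.2, -2.3, -0.7]
width: 0.005
gripper_force: 1.0
```

Call:
send_rows:
  increments:
    - [0, [0.6, -0.1, 0], [0, 0, 0.14]]
    - [0, [0.6, -0.1, 0], [0, 0, 0.1]]
    - [0, [0.65, 0, 0], [0, 0, 0]]
    - [0, [0.5, 0, 0], [0, 0, 0]]

```text
clock: 18.45
position: [0.5015, -0.183, 0.0773]
ee_rot: [-3.131, -0.246, -0.0]
force: [-2.3, 0.5, 0.3]
width: 0.007
gripper_force: 1.2
```

```bash
python3 -c "
from h import *
plan([pose(70,8,.078)])"
```

```text
t18.4 at [-3.  38.2 77.3] psi 13.8 F [-2.3  0.5  0.3] j7 -0.28
  n1 [-0.48,0.02,-0.07] total, turn 0.102 to [-8. 37. 78.] 8
```

About 7.5 rad plus the starting angle, with no hard stop yet. One more short stroke.

Call:
send_rows:
  increments:
    - [0, [-0.5, 0, -2.5], [0, 0, 0]]
    - [0, [-0.3, 0, -2.6], [0, 0, 0]]
    - [0, [0.3, 3.9, 0], [0, 0, 0]]
    - [0, [0.3, 3.9, 0], [0, 0, 0]]
    - [0, [0, 0, 0], [0, 0, -0.147]]

```text
clock: 18.95
position: [0.5124, -0.266, 0.1294]
ee_rot: [3.101, 0.471, 0.004]
force: [-0.6, 0.0, 0.4]
width: 0.006
gripper_force: 0.0
```

Call:
send_rows:
  increments:
    - [0, [0, 0, 0], [0, 0, -0.147]]
    - [0, [0, 0, 0], [0, 0, -0.147]]
    - [0, [0, 0, 0], [0, 0, -0.147]]
    - [0, [0, 0, 0], [0, 0, -0.147]]
    - [0, [0, 0, 0], [0, 0, -0.147]]

```text
clock: 19.45
position: [0.5123, -0.2607, 0.1287]
ee_rot: [2.721, 1.567, 0.003]
force: [-0.0, 0.2, 0.8]
width: 0.004
gripper_force: 0.0
```

Call:
send_rows:
  increments:
    - [0, [0, 0, 0], [0, 0, -0.147]]
    - [0, [0, 0, 0], [0, 0, -0.147]]
    - [0, [0, 0, 0], [0, 0, -0.147]]
    - [0, [0, 0, 0], [0, 0, -0.147]]
    - [0, [0, 0, 0], [0, 0, -0.147]]

```text
clock: 19.95
position: [0.5123, -0.2608, 0.1288]
ee_rot: [1.976, 2.44, 0.002]
force: [-0.1, -0.4, -0.3]
width: 0.006
gripper_force: 0.0
```

Call:
send_rows:
  increments:
    - [0, [0, 0, 0], [0, 0, -0.147]]
    - [0, [0, 0, 0], [0, 0, -0.147]]
    - [0, [0, 0, 0], [0, 0, -0.147]]
    - [0, [0, 0, 0], [0, 0, -0.147]]
    - [0, [0, 0, 0], [0, 0, -0.147]]

```text
clock: 20.45
position: [0.5123, -0.2609, 0.1289]
ee_rot: [0.968, 2.986, 0.001]
force: [-0.7, -0.4, 0.3]
width: 0.003
gripper_force: 0.0
```

```bash
python3 -c "
from h import *
plan([pose(250,147,.076,8)])"
```

```text
t20.4 at [ 14.3 -38.6 128.9] psi 148.9 F [-0.7 -0.4  0.3] j7 1.63
  n2 [0.06,-0.08,5.29] total, turn 0.034 to [ 13. -39.  76.] 147
```

Call:
send_rows:
  increments:
    - [0, [0.1, 0, 2.8], [0, 0, 0]]
    - [0, [0, 0, 2.4], [0, 0, 0]]
    - [0, [0.8, -0.2, 0], [0, 0, 0]]
    - [0, [0.55, -0.4, 0], [0, 0, 0.14]]

```text
clock: 20.85
position: [0.4958, -0.2567, 0.0765]
ee_rot: [1.186, 2.909, 0.001]
force: [-1.0, -0.1, -0.6]
width: 0.005
gripper_force: 0.2
```

Call:
send_rows:
  increments:
    - [0, [0.55, -0.35, 0], [0, 0, 0.14]]
    - [0, [0.55, -0.25, 0], [0, 0, 0.14]]

```text
clock: 21.05
position: [0.4889, -0.2568, 0.0786]
ee_rot: [1.582, 2.699, -0.002]
force: [18.0, -19.0, -17.2]
width: 0.007
gripper_force: 12.9
```

```bash
python3 -c "
from h import *
plan([pose(f,75+(f-160)*.8,.076) for f in (220,210,200,190,180)])"
```

```text
t21.1 at [ -9.4 -36.4  78.6] psi 124.1 F [ 18.  -19.  -17.2] j7 1.34
  n1 [0.48,-0.19,0.26] total, turn 0.019 to [-14. -33.  76.] 123
  n1 [0.58,-0.31,-0.00] total, turn 0.140 to [-19. -30.  76.] 115
  n1 [0.60,-0.28,-0.00] total, turn 0.140 to [-25. -26.  76.] 107
  n1 [0.61,-0.26,-0.00] total, turn 0.140 to [-29. -21.  76.] 99
  n1 [0.58,-0.23,-0.00] total, turn 0.140 to [-32. -16.  76.] 91
```

The force jumped to about 26 N, probably the hard stop. I'll hold to see whether it yields.

Call:
send_rows:
  increments:
    - [0, [0, 0, 0], [0, 0, 0]]
    - [0, [0, 0, 0], [0, 0, 0]]

```text
clock: 21.25
position: [0.4892, -0.2573, 0.0788]
ee_rot: [1.575, 2.703, -0.003]
force: [11.6, -13.7, -11.7]
width: 0.002
gripper_force: 8.6
```

Call:
send_rows:
  increments:
    - [0, [0.2, -0.1, 0], [0, 0, 0]]
    - [0, [0, 0, 0], [0, 0, 0]]

```text
clock: 21.45
position: [0.4888, -0.2571, 0.0792]
ee_rot: [1.573, 2.7, -0.004]
force: [15.6, -16.1, -13.6]
width: 0.009
gripper_force: 10.9
```

```bash
python3 -c "
from h import *
plan([pose(220,123,.076)])
im=arm.get_image('wrist');cv2.imwrite('pics/w6.png',im[:,:,::-1])"
```

```text
t21.4 at [ -9.5 -36.8  79.2] psi 124.4 F [ 15.6 -16.1 -13.6] j7 1.35
  n1 [0.51,-0.16,0.32] total, turn 0.025 to [-14. -33.  76.] 123
```

Call:
send_rows:
  increments:
    - [0, [-0.8, 0, 0], [0, 0, 0]]
    - [0, [-0.6, -0.4, -0.7], [0, 0, 0]]
    - [0, [0, 0, 0], [0, 0, 0]]

```text
clock: 21.8
position: [0.4861, -0.267, 0.0846]
ee_rot: [1.581, 2.712, 0.0]
force: [0.1, -0.5, 1.3]
width: 0.006
gripper_force: 0.0
```

Call:
send_rows:
  increments:
    - [0, [0.3, 0, 0], [0, 0, 0]]
    - [0, [0.3, 0, 0], [0, 0, 0]]
    - [0, [0.3, 0, 0], [0, 0, 0]]
    - [0, [0, 0, 0], [0, 0, 0]]

```text
clock: 22.2
position: [0.4832, -0.2608, 0.0836]
ee_rot: [1.579, 2.708, -0.005]
force: [5.9, -11.7, -4.7]
width: 0.008
gripper_force: 6.3
```

Call:
send_rows:
  increments:
    - [0, [0.3, 0, 0], [0, 0, 0]]
    - [0, [0.3, 0, 0], [0, 0, 0]]
    - [0, [0, 0, 0], [0, 0, 0]]

```text
clock: 22.5
position: [0.4828, -0.2598, 0.0843]
ee_rot: [1.577, 2.7, -0.01]
force: [14.6, -24.2, -17.2]
width: 0.007
gripper_force: 13.8
```

```bash
python3 -c "
from h import *
plan([pose(220,123,.076)])"
```

```text
t22.5 at [-15.2 -39.9  84.3] psi 124.3 F [ 14.6 -24.2 -17.2] j7 1.34
  n1 [0.44,0.49,0.83] total, turn 0.022 to [-14. -33.  76.] 123
```

It's rigid again at a different spot and height, so it's the hard stop. I'll retreat clear.

Call:
send_rows:
  increments:
    - [0, [-0.8, 0, 0], [0, 0, 0]]
    - [0, [-0.6, 0, 0], [0, 0, 0]]
    - [0, [0, 0, -4], [0, 0, 0]]
    - [0, [0, 0, -4.8], [0, 0, 0]]
    - [0, [-4, 0, -2], [0, 0, 0]]

```text
clock: 23.0
position: [0.5056, -0.2953, 0.1939]
ee_rot: [-1.574, -2.718, -0.007]
force: [1.8, -0.7, -0.7]
width: 0.007
gripper_force: 0.0
```

Call:
send_rows:
  increments:
    - [0, [-4.5, 0, -1], [0, 0, 0]]
    - [0, [-4.5, 0, -1], [0, 0, 0]]
    - [0, [0, 0, 0], [0, 0, 0]]
    - [0, [0, 0, 0], [0, 0, 0]]

```text
clock: 23.4
position: [0.5492, -0.3779, 0.2099]
ee_rot: [-1.581, -2.712, -0.0]
force: [-0.1, 0.8, 0.5]
width: 0.007
gripper_force: 0.0
```

```bash
python3 -c "
from h import *
plan([])
im=arm.get_image('wrist');cv2.imwrite('pics/w7.png',im[:,:,::-1])
# block end: brightness profile along jig y at x=-5..25 and z=.053, plus the arm toe
p=arm.camera_params('wrist')
for x in (-8,10,30):
  ys=np.arange(-130,-55,3.);print(x,[int(im[int(round(v)),int(round(u))].sum()//3) if 0<=v<480 and 0<=u<640 else -1 for u,v in (proj('wrist',np.r_[j2w(x,y),.053],p) for y in ys)])
"
```

```text
t23.4 at [  60.9 -152.   209.9] psi 124.4 F [-0.1  0.8  0.5] j7 1.38
-8 [230, 228, 152, 152, 154, 151, 153, 182, 176, 188, 187, 186, 189, 190, 194, 188, 189, 186, 189, 195, 195, 191, 179, 122, 245]
10 [158, 158, 158, 159, 157, 158, 164, 207, 206, 208, 209, 208, 207, 211, 209, 211, 212, 211, 211, 212, 209, 210, 210, 202, 240]
30 [139, 138, 139, 138, 138, 138, 176, 201, 202, 201, 201, 198, 205, 206, 207, 205, 209, 206, 205, 205, 208, 207, 210, 206, 203]
```

The block's end is at jig y≈-111 to -112 across its width, so it's home and square. Handing in.

```bash
python3 -c "
from cell import arm
print(arm.sign_off())"
```

```text
the job is handed in; nothing more can be done
None
```

I handed the job in at about 23.4 s: the block is home and square against the stop, and the wing nut was pushed clockwise until it went rigid at two different contact points. I took that as its hard stop; neither the nut's angle nor the clamp force could be read directly, and the sign-off returned no verdict.

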